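# Pack the sharpening stone and close the carton

### The arm

A 7-joint arm with a two-finger parallel gripper is mounted at the origin on the work surface. World frame = base frame: x ahead of the robot, y to its left, z up, the work surface at z = 0. Lengths are in mm, angles in rad, forces in N, time in s.
With the tool pointing down it reaches from about 425 to 875 mm from the base axis. Payload 8.4 kg.
Tool frame: the origin (TCP) lies at the very end of the fingers, on their centre line; the grasp point (between the pads) lies 19 mm behind it; z points along the fingers, y is the line along which they close (so a half turn about z gives the same grasp; the last joint's range is limited). The gripper opens to 87 mm and grips with 3 to 60 N. Pads are 19 mm wide; open, the fingers measure 117 mm over their backs; the gripper's body (75 mm by 190 mm) begins 51 mm behind the grasp point.
Start: joints at [-1.282, 0.333, 0.04, 1.465, -0.013, 1.343, -0.059], TCP at [245.798, 601.703, 222.546] pointing down, gripper open.
Joint ranges: [-2.58, 2.58], [-0.38, 2.09], [-1.3, 1.39], [0.25, 2.4], [-1.5, 4.64], [0.08, 2.09], [-2.65, 2.65]. Speed limits (rad/s): [2.22, 2.22, 2.79, 2.79, 3.14, 3.14, 3.14].

### API

Orientations are given as a unit quaternion [x, y, z, w].
In Python, from bench import robot gives the robot as it stands.
- The arm moves only by the tool drive_effector, called after ">>>" as name(argument=value, ...) on one line, values as JSON. Schema: {"type":"object","properties":{"ticks":{"type":"array","items":{"type":"object","properties":{"xyz":{"type":"array","items":{"type":"number"},"minItems":3,"maxItems":3},"rot":{"type":"array","items":{"type":"number"},"minItems":3,"maxItems":3}},"additionalProperties":false},"minItems":1,"maxItems":10},"finger_gap":{"type":"number"},"grip_force":{"type":"number"},"only":{"type":"string"},"quiet":{"type":"boolean"},"lines":{"type":"string"}},"required":["ticks"],"additionalProperties":false}. ticks is a list of rows, 1 to 10 of them, each an object with the fields xyz (a list: dx, dy, dz in shares of the most that a row can go, 1 being 50 mm), rot (a list: a rotation vector rx, ry, rz in fractions of the full range, 1 being 4 rad); a field left out counts as zero; each row shifts and turns the commanded pose from where the row before left it, along the tool's axes as they then stand; what a row does not reach is not made up. A row lasts 1/10 s, in which the tool goes at most 50 mm and 0.15 rad, less where a joint would pass 70% of its speed; a pose out of reach is approached as far as the arm can. finger_gap is the finger opening in mm, set as the call begins (left out keeps the last). The fingers move at their own pace and stop on an object; grip_force is the grip in N (left out, the last holds). Time passes only in rows, so rows that do not move let the fingers close. The tool returns the time, the measured TCP pose, the force, the opening and the grip force at its end. only (a regular expression) keeps the lines of the reply that match it, lines (a string "A,B") keeps lines A to B, and quiet returns only ok. Shift and turn numbers lie between -1 and 1, and a call with a number outside is refused. Input that does not fit is refused with a message, and nothing moves.
- robot.sense(): the state, without advancing time (a new reading comes with each control period).
- robot.camera(name): name is "side" or "top"; returns a dict with "image" (480x640x3 uint8, blue, green, red), "mtx" (3x3 intrinsics, pixels), "dist_coeffs" ([k1, k2, p1, p2, k3] as OpenCV has them; the pictures are not rectified), "xyz" and "orientation" of the camera in the world. Camera axes: x right, y down, z forward; pixel columns grow to the right and rows downward; lengths in mm; the calibration is good to about 2 mm. A picture is of the moment at which its call begins. There is no depth.
- robot.job_done(): hands the job in; it is judged then, once.
The state is a dict: "time": time; "joint_positions": joint angles; "qd": joint speeds; "effort": joint torques, N m; "position": TCP position; "ee_rot": TCP orientation; "ft_force": force on the tool from outside, world axes, zero at the start; "moment": the same for the moment, N m; "opening": finger opening in mm; "grasp_force": force on a finger pad.
Only numpy, scipy, OpenCV 4.12 (cv2) and the standard library are available. Lean on these libraries where they do the work, as an engineer would, in place of code of your own. Each camera call takes 0.05 s, during which the arm holds its last target. There are 200 camera calls.

### The job

Lay the dark sharpening stone flat inside the open cardboard carton. Then fold down the two small end flaps, in either order, and after both of them the large lid, so that all three lie flat. Let go, and leave everything else on the bench where it is.

Things in the scene. Friction and masses are not known exactly. Their poses are not given: they have to be found in the camera images.
- carton: Open cardboard carton fixed to the bench, outside 160 mm (its x) by 220 mm (its y), 65 mm high without flaps, walls and floor 4 mm. Origin: centre of its underside, z up. Yaw within 0.35 rad of the robot's axes: -x is its near side. Large lid hinged on the -x rim, small end flaps on the +y and -y rims, no flap at +x; at the start all three stand open, leaning outwards past upright
- lid (a joint): Lid angle, rad: 0 closed flat, 1.57 upright, 1.65 to 1.95 at the start (leaning towards the robot), stop 2.4. Hinge friction 0.06 N m, no spring: it stays where left. Flat board 158 mm from hinge to edge, 220 mm wide, 4 mm thick. Hinge line along the carton's y, on the lid's lower face, at x -80 mm, z 65.5 mm in its frame; closed, the upper face is 69.5 mm above the bench
- lid_edge (a point): Middle of the lid's free edge, on the face that is its upper and outer face when closed
- flap_left (a joint): Angle of the end flap at the carton's +y end, rad: 0 folded flat, 1.57 upright, 1.65 to 1.95 at the start (leaning out), stop 2.4. Hinge friction 0.03 N m, no spring: stays where left. Board 60 mm from hinge to edge, 148 mm wide, 4 mm thick. Hinge line along the carton's x, on the flap's upper (outer) face, at y +108 mm, z 65 mm in its frame. Folded, it lies just under the lid
- flap_left_edge (a point): Middle of the free edge of the +y end flap, on its outer face (the upper one when folded)
- flap_right (a joint): Angle of the small end flap at the carton's -y end, rad: the mirror image of flap_left, hinge line at y = -108 mm, leaning outwards to -y at the start
- flap_right_edge (a point): Middle of the free edge of the -y end flap, on its outer face (the upper one when folded)
- stone: Dark, nearly black sharpening stone lying flat on the bench to the left or right of the carton: a bar with round ends, 150 mm long (its x), 42 mm wide (its y), 40 mm high, about 0.35 kg. Origin: centre of its underside; z up. Lay it in lengthwise, along the carton's y; the carton is 152 mm by 212 mm inside, so crosswise there is next to no room
- mallet: Bystander on the other side of the carton: wooden mallet, its round head (68 mm across, 85 mm high) standing on its face, a 150 mm handle sticking out level along its x, 45 mm above the bench. Origin: centre of the head's underside
- mug: Bystander: white mug, 80 mm across, 95 mm high; origin at the centre of its underside
- glue: Bystander: white plastic bottle, 60 mm across, 130 mm high; origin at the centre of its underside
- burnisher: Bystander: turned wooden burnishing disc, 72 mm across, 48 mm high; origin at the centre of its underside
- polish: Bystander: amber glass jar with a metal cap, 72 mm across, 60 mm high; origin at the centre of its underside
- awl: Bystander: awl, 180 mm long, lying along its x
- brush: Bystander: flat brush lying along its x, near the edge of the work area

How it is judged:
By the outcome, as a careful person would: the job done as asked, in the order asked, and still so for the second after the job is handed in, with the robot touching nothing.
It also fails if it takes over 70 s, if anything falls off the work surface, if the arm or the gripper's body presses on something with over 40 N, if the wrist force passes 120 N, or if a joint passes its speed limit or range.

## Working session

There is one attempt and no reset: what is moved stays moved. The work goes in short steps, Python scripts to look and compute and a tool call to move; the robot and the scene stay as the last step left them, time stands still between calls to the robot, and variables do not carry over. Pictures are saved under pics/ and viewed, at most 10 in all, crops included, and the job is handed in when it is done.

```bash
ls; mkdir -p pics; python3 - <<'E'
from bench import robot
import cv2,numpy as np
for n in("side","top"):
    c=robot.camera(n); cv2.imwrite(f"pics/{n}0.png",c["image"]); print(n,c["mtx"],c["dist_coeffs"],c["xyz"],c["orientation"])
s=robot.sense();print(s)
E
```

```text
bench.py
pics
side [[513.28646172   0.         315.04498424]
 [  0.         513.28646172 241.59641912]
 [  0.           0.           1.        ]] [-0.02547131  0.          0.          0.          0.        ] [-190.7328854  -653.36657681 1168.84016756] [ 0.85631018 -0.37901743  0.1450846  -0.31941998]
top [[522.86614515   0.         313.23241906]
 [  0.         522.86614515 243.95528387]
 [  0.           0.           1.        ]] [-0.14828638  0.          0.          0.          0.        ] [ 429.93433649   13.01217455 1445.25909039] [ 0.71270069 -0.70081534  0.02407799 -0.01832561]
{'time': 0.1, 'joint_positions': array([-1.28218717,  0.33382583,  0.0398791 ,  1.46618459, -0.01340928,
        1.34333873, -0.05850573]), 'qd': array([-6.51155399e-04,  2.49120811e-04, -8.63318564e-04, -1.92406886e-03,
        2.78785610e-03,  2.19891785e-03,  4.35691730e-05]), 'effort': array([ 5.04630734e-03, -6.57813478e+01,  1.34116620e+00, -4.04708540e+01,
       -5.94221475e-02,  4.10649937e-02,  1.03492664e-04]), 'position': array([245.66322856, 601.31266703, 221.75677097]), 'ee_rot': array([ 1.92705898e-01,  9.81256277e-01, -7.38700678e-04, -9.84545745e-05]), 'ft_force': array([ 0.17439824,  0.00450025, -1.01891521]), 'moment': array([-0.01529596, -0.02621747, -0.03275521]), 'grasp_force': 0.0, 'opening': 87.10341916763234}
```

View pics/side0.png

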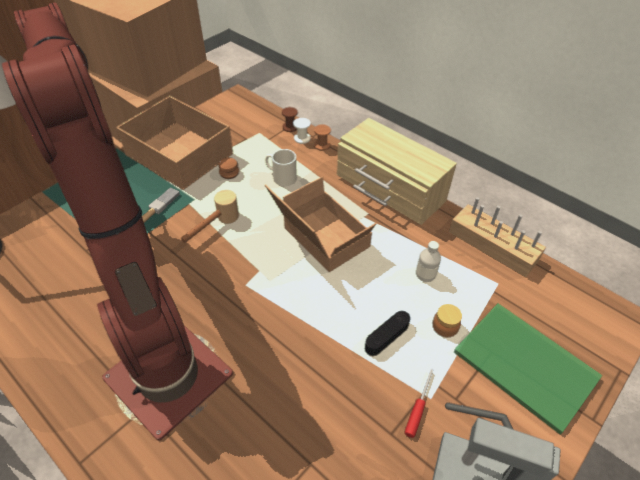

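View pics/top0.png

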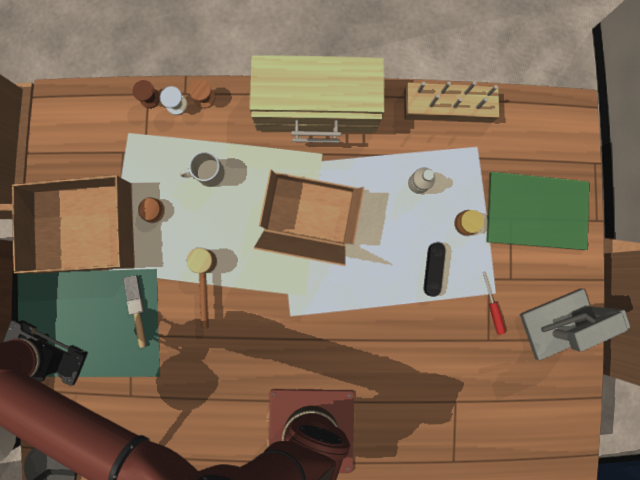

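The side view shows the stone at about (388,333) and the carton at about (325,228). In the top view the stone is at (434,269) and the carton at (311,212), with the stone to its right (-y). I'll enlarge both.

```bash
python3 - <<'E'
import cv2
a=cv2.imread("pics/top0.png")[160:310,250:450]; cv2.imwrite("pics/top0c.png",cv2.resize(a,None,fx=4,fy=4,interpolation=cv2.INTER_CUBIC))
a=cv2.imread("pics/side0.png")[170:370,255:425]; cv2.imwrite("pics/side0c.png",cv2.resize(a,None,fx=3,fy=3,interpolation=cv2.INTER_CUBIC))
E
```

```text
(no output)
```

View pics/top0c.png

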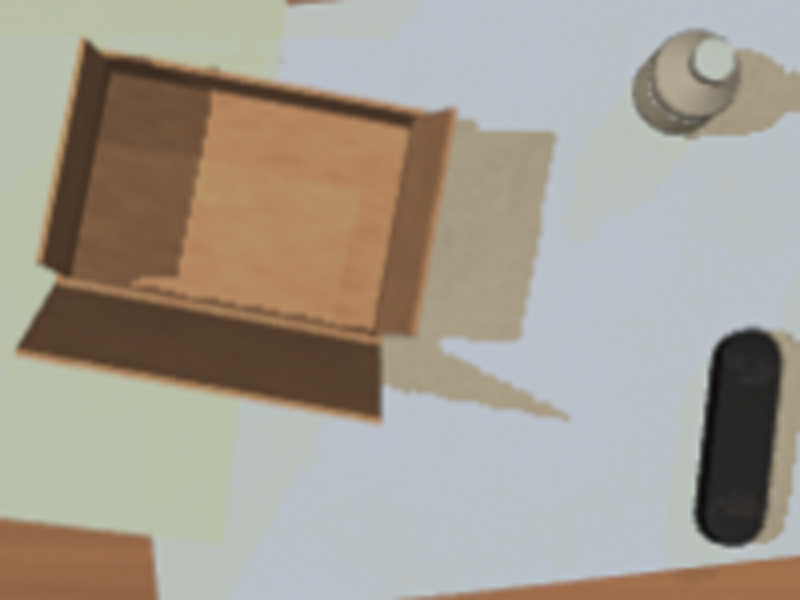

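View pics/side0c.png

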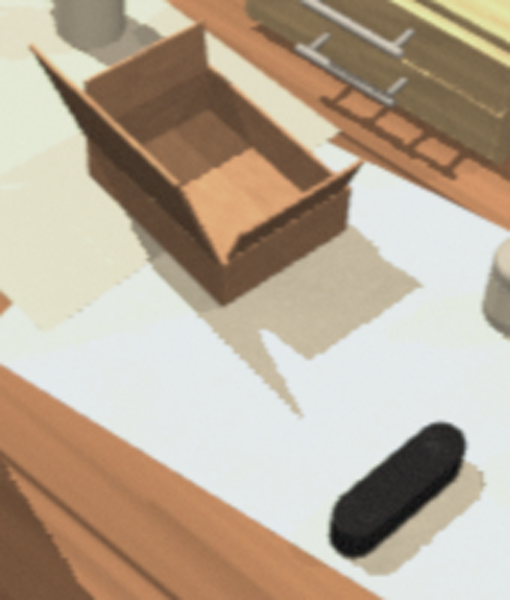

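The top crop gives the lid's free corners at (18,354) and (380,421), and the flap free corners at (82,40), (40,263), (455,108) and (415,335). In the side crop the lid corners are at (31,46) and (183,188), and the carton's bottom corner is at (224,304). The stone is cleanly dark in both views. Next I fit poses to both views.

```bash
cat > h.py <<'E'
import numpy as np,cv2
from scipy.spatial.transform import Rotation as R
from scipy.optimize import least_squares
def proj(c,P):
    r=R.from_quat(c["orientation"]).inv(); P=np.atleast_2d(P)
    rv=r.as_rotvec(); t=-r.apply(c["xyz"])
    return cv2.projectPoints(np.float64(P),rv,np.float64(t),np.float64(c["mtx"]),np.float64(c["dist_coeffs"]))[0][:,0]
def cart(p,th,what):
    # what: (kind, xfrac..)
    k,a,b=what; x,y,yaw=p
    if k=='box': q=[a[0],a[1],b]
    if k=='lid': # a = y, b=(along,thick)
        s,n=b; t=th[0]; q=[-80+s*np.cos(t)-n*np.sin(t),a,65.5+s*np.sin(t)+n*np.cos(t)]
    if k in('L','R'):
        sg=1 if k=='L' else -1; t=th[1 if k=='L' else 2]; s,n=b # n=0 outer, -4 inner
        q=[a,sg*(108-s*np.cos(t)+n*np.sin(t)),65+s*np.sin(t)+n*np.cos(t)]
    c,s_=np.cos(yaw),np.sin(yaw)
    return [x+c*q[0]-s_*q[1],y+s_*q[0]+c*q[1],q[2]]
def darkmask(img,box):
    x0,y0,x1,y1=box; m=np.zeros(img.shape[:2],np.uint8); m[y0:y1,x0:x1]=(img[y0:y1,x0:x1].max(2)<75)
    n,l,s,_=cv2.connectedComponentsWithStats(m); return np.uint8(l==1+np.argmax(s[1:,4])) 
def feat(m): return [m["m10"]/m["m00"],m["m01"]/m["m00"],np.sqrt(m["m00"])/2,15*np.arctan2(2*m["mu11"],m["mu20"]-m["mu02"])]
def stadium(p):
    x,y,yaw,z0,h=p; a=np.linspace(-np.pi/2,np.pi/2,15); e=np.c_[54+21*np.cos(a),21*np.sin(a)]; e=np.r_[e,-e]
    c,s=np.cos(yaw),np.sin(yaw); e=e@np.array([[c,s],[-s,c]])+[x,y]
    return np.r_[np.c_[e,np.full(30,z0)],np.c_[e,np.full(30,z0+h)]]
E
python3 - <<'E'
from h import *
from bench import robot
C={n:robot.camera(n) for n in("top","side")}
T=lambda u,v:(250+(u+.5)/4-.5,160+(v+.5)/4-.5)
S=lambda u,v:(255+(u+.5)/3-.5,170+(v+.5)/3-.5)
obs=[("top",('lid',110,(158,4)),T(18,354)),("top",('lid',-110,(158,4)),T(380,421)),
("top",('L',74,(60,-4)),T(86,40)),("top",('L',-74,(60,0)),T(39,263)),("top",('R',74,(60,0)),T(456,108)),("top",('R',-74,(60,0)),T(417,335)),
("side",('lid',110,(158,4)),S(31,46)),("side",('lid',-110,(158,4)),S(183,188)),
("side",('L',74,(60,0)),S(205,25)),("side",('R',74,(60,0)),S(361,162)),
("side",('box',(-80,-110),0),S(224,304)),("side",('box',(80,-110),0),S(348,216)),]
f=lambda p:np.concatenate([proj(C[n],cart(p[:3],p[3:],w))[0]-o for n,w,o in obs])
r=least_squares(f,[560,0,-.2,1.8,1.8,1.8],loss='soft_l1'); print(r.x.round(3)); print(f(r.x).reshape(-1,2).round(1).tolist())
ob=[]
for n,b in(("top",(405,225,460,310)),("side",(350,295,425,370))):
    m=darkmask(C[n]["image"],b); ob.append(feat(cv2.moments(m,True)))
def g(p):
    return np.concatenate([np.subtract(feat(cv2.moments(cv2.convexHull(np.float32(proj(C[n],stadium(p)))))),o) for n,o in zip(("top","side"),ob)])
s=least_squares(g,[480,-230,0.05,0,40]); print(s.x.round(3),g(s.x).round(2))
g0=lambda q:g([*q,0,40]); s=least_squares(g0,[480,-230,.05]);print(s.x.round(3),g0(s.x).round(2))
E
```

```text
[ 6.0741e+02  1.1954e+01 -1.6400e-01  1.9040e+00  1.7300e+00  1.8770e+00]
[[0.1, -0.0], [1.3, 0.1], [0.8, -0.3], [0.2, 0.2], [0.3, -0.4], [0.0, -0.4], [-0.7, -0.8], [-1.4, -1.3], [-1.4, -2.3], [1.2, -1.5], [-0.3, 1.2], [-0.5, 4.4]]
[ 4.53132e+02 -3.01183e+02 -1.00000e-03  0.00000e+00  4.67760e+01] [-10.47  -0.53   0.89  -3.16  -9.35  -8.3    1.06  -3.54]
[ 4.52757e+02 -3.27284e+02 -1.50000e-01] [-1.45 -0.25  0.66  1.33 -1.55 -1.74  1.07  1.38]
```

```bash
python3 - <<'E'
from h import *
from bench import robot
C={n:robot.camera(n) for n in("top","side")}
ob=[]
for n,b in(("top",(405,225,460,310)),("side",(350,295,425,370))):
    m=darkmask(C[n]["image"],b); ob.append(feat(cv2.moments(m,True)))
def g(p):
    d=np.concatenate([np.subtract(feat(cv2.moments(cv2.convexHull(np.float32(proj(C[n],stadium(p)))))),o) for n,o in zip(("top","side"),ob)])
    for i in(3,7): d[i]=15*np.arctan2(np.sin(d[i]/15),np.cos(d[i]/15))
    return d
for f,x0 in((lambda q:g([*q[:3],0,q[3]]),[453,-320,-.1,40]),(lambda q:g([*q,0,40]),[453,-320,-.1])):
    s=least_squares(f,x0,diff_step=1e-3,x_scale=[10,10,.1,10][:len(x0)]);print(s.x.round(3),f(s.x).round(2))
E
```

```text
[ 4.53004e+02 -3.32303e+02 -1.02000e-01  3.16340e+01] [-0.06 -0.29  0.31 -0.17 -0.13  0.28  0.42  0.14]
[ 4.51884e+02 -3.32341e+02 -1.07000e-01] [ 0.36  0.1   0.68  0.02 -0.18 -0.34  1.   -0.09]
```

Careful with the scale: shifts go in shares of 50 mm and turns go in shares of 4 rad. That gives: -40 mm is -0.8, -37 mm is -0.74.

```bash
cat >> h.py <<'E'
def go(pos,ang):
    "tool-frame displacement to pos at present orientation, then rz to bring tool y to world angle ang (deg)"
    from bench import robot
    s=robot.sense(); r=R.from_quat(s["ee_rot"]); m=r.as_matrix(); a=np.degrees(np.arctan2(m[1,1],m[0,1]))
    w=np.radians((a-ang+180)%360-180)
    print("t",round(s["time"],2),"pos",s["position"].round(1),"yang",a.round(2),"tilt",m[:,2].round(3),"F",np.round(s["ft_force"],1),"open",round(s["opening"],1))
    print("d tool",r.inv().apply(np.subtract(pos,s["position"])).round(1),"rz",w.round(3))
E
```

>>> drive_effector(ticks=[{"xyz": [0, 0, -0.8]}, {"xyz": [0, 0, -0.8]}, {"xyz": [0, 0, -0.8]}, {"xyz": [-0.74, -0.56, 0]}, {"xyz": [-0.74, -0.56, 0]}, {"xyz": [-0.74, -0.56, 0]}, {"xyz": [-0.74, -0.56, 0]}, {"xyz": [-0.74, -0.56, 0]}, {"xyz": [-0.74, -0.56, 0]}, {"xyz": [-0.74, -0.56, 0]}])

```text
time: 1.3
position: [412.1, 320.5, 342.8]
ee_rot: [0.193, 0.981, 0.0, 0.0]
ft_force: [1.9, 1.0, -0.8]
opening: 87.1
grasp_force: 0.0
```

>>> drive_effector(ticks=[{"xyz": [-0.74, -0.56, 0]}, {"xyz": [-0.74, -0.56, 0]}, {"xyz": [-0.74, -0.56, 0]}, {"xyz": [-0.74, -0.56, 0]}, {"xyz": [-0.74, -0.56, 0]}, {"xyz": [-0.74, -0.56, 0]}, {"xyz": [-0.74, -0.56, 0]}, {"xyz": [-0.74, -0.56, 0]}, {"rot": [0, 0, -0.035]}, {"rot": [0, 0, -0.035]}])

```text
time: 2.3
position: [601.1, 1.0, 342.2]
ee_rot: [0.053, 0.999, -0.0, -0.0]
ft_force: [0.5, 1.2, 0.7]
opening: 87.4
grasp_force: 0.0
```

```bash
python3 -c "
from h import *;go([452.5,-332,120],84)"
```

```text
t 2.3 pos [601.1   1.  342.2] yang 83.94 tilt [-0.001 -0.001 -1.   ] F [0.5 1.2 0.7] open 87.4
d tool [ 112.5 -346.6  222.5] rz -0.001
```

To row units: -43.5 mm is -0.87, -43.3 mm is -0.866.

>>> drive_effector(ticks=[{"xyz": [0.28, -0.866, 0]}, {"xyz": [0.28, -0.866, 0]}, {"xyz": [0.28, -0.866, 0]}, {"xyz": [0.28, -0.866, 0]}, {"xyz": [0.28, -0.866, 0]}, {"xyz": [0.28, -0.866, 0]}, {"xyz": [0.28, -0.866, 0]}, {"xyz": [0.29, -0.87, 0]}, {"xyz": [0, 0, 0.8]}, {"xyz": [0, 0, 0.8]}], finger_gap=80)

```text
time: 3.3
position: [450.9, -331.6, 262.6]
ee_rot: [0.056, 0.998, -0.001, 0.001]
ft_force: [1.4, 0.3, -1.4]
opening: 80.1
grasp_force: 0.0
```

>>> drive_effector(ticks=[{"xyz": [0, 0, 0.8]}, {"xyz": [0, 0, 0.8]}, {"xyz": [0, 0, 0.8]}, {"xyz": [0, 0, 0.4]}, {}])

```text
time: 3.8
position: [449.9, -328.3, 119.9]
ee_rot: [0.054, 0.999, 0.001, -0.002]
ft_force: [-0.2, 0.5, 0.5]
opening: 79.7
grasp_force: 0.0
```

```bash
python3 - <<'E'
from h import *
from bench import robot
go([452.5,-332,8],84)
C={n:robot.camera(n)["image"] for n in("side",)}
a=C["side"][230:400,310:470]; cv2.imwrite("pics/g1.png",cv2.resize(a,None,fx=3,fy=3,interpolation=cv2.INTER_CUBIC))
E
```

```text
t 3.8 pos [ 449.9 -328.3  119.9] yang 83.82 tilt [-0.005  0.002 -1.   ] F [-0.2  0.5  0.5] open 79.7
d tool [ -3.5  -3.6 111.8] rz -0.003
```

View pics/g1.png

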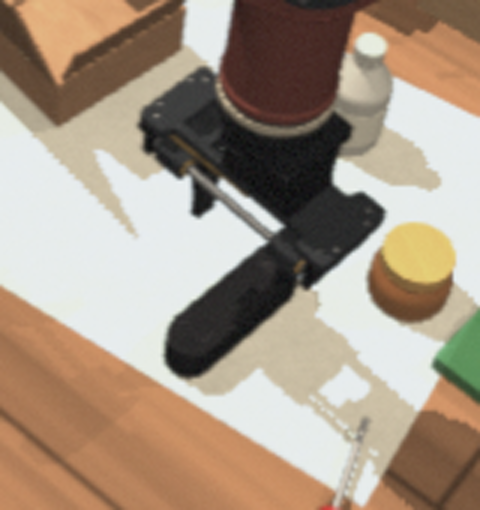

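The gripper sits over the stone, with the jar and bottle clear of it. Now I go down and grip.

To row units: 30 mm is 0.6, 21.5 mm is 0.43.

>>> drive_effector(ticks=[{"xyz": [-0.07, -0.072, 0.6]}, {"xyz": [0, 0, 0.6]}, {"xyz": [0, 0, 0.6]}, {"xyz": [0, 0, 0.43]}, {}])

```text
time: 4.35
position: [454.3, -332.9, 10.3]
ee_rot: [0.054, 0.999, 0.0, -0.001]
ft_force: [-0.1, -0.4, 0.0]
opening: 79.7
grasp_force: 0.0
```

>>> drive_effector(ticks=[{}, {}, {}, {}, {}, {}, {}], finger_gap=20, grip_force=30)

```text
time: 5.05
position: [454.9, -333.1, 11.4]
ee_rot: [0.054, 0.999, 0.0, 0.0]
ft_force: [-2.1, 3.5, 6.3]
opening: 41.6
grasp_force: 30.0
```

>>> drive_effector(ticks=[{"xyz": [0, 0, -0.4]}, {"xyz": [0, 0, -0.8]}, {"xyz": [0, 0, -0.8]}, {"xyz": [0, 0, -0.8]}, {"xyz": [0, 0, -0.8]}, {"xyz": [0, 0, -0.8]}, {"xyz": [0, 0, -0.8]}, {}])

```text
time: 5.85
position: [456.1, -335.2, 275.9]
ee_rot: [0.054, 0.999, -0.001, 0.003]
ft_force: [0.0, -1.3, -2.8]
opening: 41.8
grasp_force: 30.0
```

```bash
python3 - <<'E'
from h import *
from bench import robot
c,s=np.cos(-.164),np.sin(-.164)
go([607.4+24*c,12+24*s,268],-9.4)
E
```

```text
t 5.85 pos [ 456.1 -335.2  275.9] yang 83.79 tilt [ 0.007 -0.003 -1.   ] F [ 0.  -1.3 -2.8] open 41.8
d tool [-136.7  360.2    8. ] rz 1.626
```

To row units: 40 mm is 0.8, -15.2 mm is -0.304.

>>> drive_effector(ticks=[{"xyz": [-0.304, 0.8, 0]}, {"xyz": [-0.304, 0.8, 0]}, {"xyz": [-0.304, 0.8, 0]}, {"xyz": [-0.304, 0.8, 0]}, {"xyz": [-0.304, 0.8, 0]}, {"xyz": [-0.304, 0.8, 0]}, {"xyz": [-0.304, 0.8, 0]}, {"xyz": [-0.304, 0.8, 0]}, {"xyz": [-0.304, 0.8, 0]}, {}])

```text
time: 6.85
position: [630.4, 18.1, 268.0]
ee_rot: [0.049, 0.999, 0.001, -0.002]
ft_force: [-0.8, 1.1, -3.6]
opening: 41.6
grasp_force: 30.0
```

>>> drive_effector(ticks=[{"rot": [0, 0, 0.035]}, {"rot": [0, 0, 0.035]}, {"rot": [0, 0, 0.035]}, {"rot": [0, 0, 0.035]}, {"rot": [0, 0, 0.035]}, {"rot": [0, 0, 0.035]}, {"rot": [0, 0, 0.035]}, {"rot": [0, 0, 0.035]}, {"rot": [0, 0, 0.035]}, {"rot": [0, 0, 0.035]}])

```text
time: 7.85
position: [628.8, 9.4, 269.5]
ee_rot: [0.687, 0.727, -0.001, -0.001]
ft_force: [0.1, -0.5, -3.9]
opening: 41.7
grasp_force: 30.0
```

>>> drive_effector(ticks=[{"rot": [0, 0, 0.035]}, {"rot": [0, 0, 0.0215]}, {}, {}, {}])

```text
time: 8.35
position: [629.2, 9.6, 270.6]
ee_rot: [0.762, 0.648, -0.0, -0.0]
ft_force: [0.1, -0.5, -3.6]
opening: 41.7
grasp_force: 30.0
```

```bash
python3 - <<'E'
from h import *
from bench import robot
c,s=np.cos(-.164),np.sin(-.164)
go([607.4+24*c,12+24*s,90],-9.4)
E
```

```text
t 8.35 pos [629.2   9.6 270.6] yang -9.23 tilt [-0.001 -0.    -1.   ] F [ 0.1 -0.5 -3.6] open 41.7
d tool [ -1.2   2.2 180.6] rz 0.003
```

To row units: 40 mm is 0.8, 30 mm is 0.6.

>>> drive_effector(ticks=[{"xyz": [-0.024, 0.044, 0.8]}, {"xyz": [0, 0, 0.8]}, {"xyz": [0, 0, 0.8]}, {"xyz": [0, 0, 0.8]}, {"xyz": [0, 0, 0.8]}, {"xyz": [0, 0, 0.6]}, {"xyz": [0, 0, 0.3]}, {"xyz": [0, 0, 0.12]}, {}, {}])

```text
time: 9.35
position: [632.6, 8.1, 21.7]
ee_rot: [0.762, 0.647, 0.001, 0.001]
ft_force: [0.5, 0.2, -3.0]
opening: 41.9
grasp_force: 30.0
```

```bash
python3 - <<'E'
from h import *
c,s=np.cos(-.164),np.sin(-.164)
go([607.4+24*c,12+24*s,15.5],-9.4)
E
```

```text
t 9.35 pos [632.6   8.1  21.7] yang -9.33 tilt [ 0.002  0.    -1.   ] F [ 0.5  0.2 -3. ] open 41.9
d tool [-0.3 -1.5  6.2] rz 0.001
```

To row units: 2.5 mm is 0.05, 1.5 mm is 0.03.

>>> drive_effector(ticks=[{"xyz": [0, 0, 0.05]}, {"xyz": [0, 0, 0.05]}, {"xyz": [0, 0, 0.03]}, {}, {}])

```text
time: 9.85
position: [632.0, 8.4, 15.4]
ee_rot: [0.762, 0.647, 0.001, -0.0]
ft_force: [-6.1, 0.6, 12.7]
opening: 41.3
grasp_force: 30.0
```

>>> drive_effector(ticks=[{}, {}, {}, {}], finger_gap=58)

```text
time: 10.25
position: [631.5, 8.2, 13.5]
ee_rot: [0.762, 0.647, 0.0, 0.0]
ft_force: [-0.4, -1.1, 0.6]
opening: 57.0
grasp_force: 0.0
```

>>> drive_effector(ticks=[{"xyz": [0, 0, -0.4]}, {"xyz": [0, 0, -0.8]}, {"xyz": [0, 0, -0.8]}, {"xyz": [0, 0, -0.8]}, {"xyz": [0, 0, -0.8]}, {"xyz": [0, 0, -0.8]}, {"xyz": [0, 0, -0.8]}, {}])

```text
time: 11.05
position: [633.7, 7.5, 279.3]
ee_rot: [0.762, 0.647, 0.003, 0.002]
ft_force: [0.2, 0.3, -0.2]
opening: 57.8
grasp_force: 0.0
```

To row units: -40 mm is -0.8, 20 mm is 0.4.

```bash
cat >> h.py <<'E'
def cpos():
    from bench import robot
    s=robot.sense(); d=s["position"][:2]-[607.4,12]; c,n=np.cos(-.164),np.sin(-.164)
    print("t",round(s["time"],2),"carton x,y,z",round(c*d[0]+n*d[1],1),round(-n*d[0]+c*d[1],1),round(s["position"][2],1),"F",np.round(s["ft_force"],1))
E
```

>>> drive_effector(ticks=[{"xyz": [-0.8, -0.02, 0]}, {"xyz": [-0.8, -0.02, 0]}, {"xyz": [-0.8, -0.02, 0]}, {"xyz": [-0.8, -0.02, 0]}, {"xyz": [0, 0, 0.8]}, {"xyz": [0, 0, 0.8]}, {"xyz": [0, 0, 0.8]}, {"xyz": [0, 0, 0.8]}, {"xyz": [0, 0, 0.4]}, {}], finger_gap=0, grip_force=10)

```text
time: 12.05
position: [599.1, -148.4, 90.0]
ee_rot: [0.762, 0.647, -0.002, -0.002]
ft_force: [-0.8, -0.7, 0.6]
opening: 0.8
grasp_force: 0.0
```

```bash
python3 - <<'E'
from h import *
from bench import robot
cpos(); go([600,0,100],-9.4)
cv2.imwrite("pics/top1.png",robot.camera("top")["image"][140:320,220:460].repeat(3,0).repeat(3,1))
E
```

```text
t 12.05 carton x,y,z 18.0 -159.6 90.0 F [-0.8 -0.7  0.6]
t 12.05 pos [ 599.1 -148.4   90. ] yang -9.35 tilt [-0.006  0.    -1.   ] F [-0.8 -0.7  0.6] open 0.8
d tool [146.6 -23.3 -10. ] rz 0.001
```

View pics/top1.png

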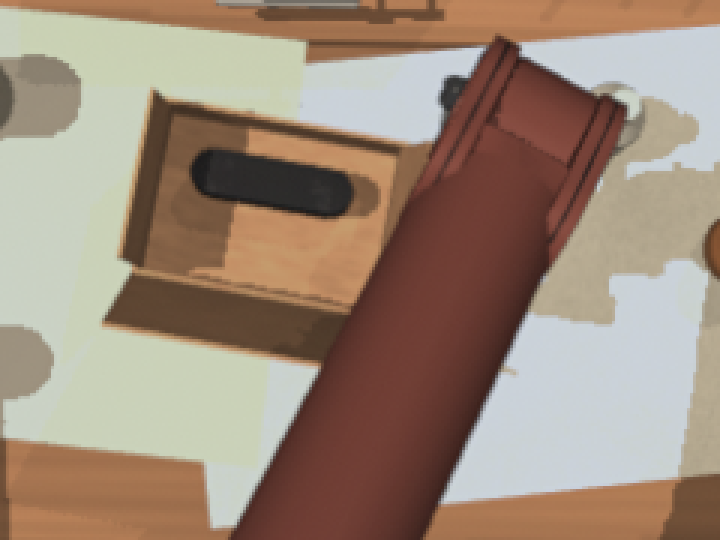

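The stone lies flat in the carton along its y axis, at about (272,183) in the crop, and all the flaps are still up. Now I fold the right flap with the closed fingertips.

>>> drive_effector(ticks=[{"xyz": [0.28, 0, -0.1]}, {"xyz": [0.28, 0, -0.1]}, {"xyz": [0.28, 0, 0]}, {"xyz": [0.2, 0, 0.02]}, {"xyz": [0.2, 0, 0.06]}, {"xyz": [0.16, 0, 0.1]}, {"xyz": [0.12, 0, 0.1]}, {"xyz": [0.1, 0, 0.14]}, {"xyz": [0.06, 0, 0.12]}, {}])

```text
time: 13.1
position: [614.5, -65.6, 75.3]
ee_rot: [0.762, 0.647, -0.001, -0.001]
ft_force: [-0.3, -0.5, -0.0]
opening: 0.5
grasp_force: 0.0
```

```bash
python3 -c "
from h import *;cpos()"
```

```text
t 13.1 carton x,y,z 19.6 -75.4 75.3 F [-0.3 -0.5 -0. ]
```

>>> drive_effector(ticks=[{"xyz": [0.04, 0, 0.1]}, {"xyz": [0.02, 0, 0.06]}, {}, {}])

```text
time: 13.5
position: [615.6, -63.2, 68.6]
ee_rot: [0.762, 0.647, -0.0, -0.0]
ft_force: [-0.4, -0.4, -0.7]
opening: 0.1
grasp_force: 0.0
```

```bash
python3 -c "
from h import *;cpos()"
```

```text
t 13.5 carton x,y,z 20.4 -72.9 68.6 F [-0.4 -0.4 -0.7]
```

To row units: 2 mm is 0.04, 1 mm is 0.02.

>>> drive_effector(ticks=[{"xyz": [0, 0, 0.04]}, {"xyz": [0, 0, 0.04]}, {"xyz": [0, 0, 0.02]}, {}])

```text
time: 13.9
position: [616.0, -63.3, 65.1]
ee_rot: [0.762, 0.647, 0.001, -0.0]
ft_force: [-6.6, 1.0, 15.3]
opening: 0.6
grasp_force: 7.7
```

```bash
python3 -c "
from h import *;cpos()"
```

```text
t 13.9 carton x,y,z 20.8 -72.9 65.1 F [-6.6  1.  15.3]
```

To row units: -40 mm is -0.8, 39 mm is 0.78.

>>> drive_effector(ticks=[{"xyz": [0, 0, -0.8]}, {"xyz": [0, 0, -0.8]}, {"xyz": [0, 0, -0.6]}, {"xyz": [0.78, 0, 0]}, {"xyz": [0.78, 0, 0]}, {"xyz": [0.78, 0, 0]}, {"xyz": [0.78, 0, 0]}, {"xyz": [0.78, 0, 0]}, {"xyz": [0.78, 0, 0]}, {}])

```text
time: 14.9
position: [653.1, 175.9, 172.4]
ee_rot: [0.759, 0.651, 0.0, -0.001]
ft_force: [-0.8, 0.3, -0.3]
opening: 0.7
grasp_force: 0.0
```

>>> drive_effector(ticks=[{"xyz": [0, 0, 0.6]}, {"xyz": [0, 0, 0.6]}, {"xyz": [0, 0, 0.3]}, {}])

```text
time: 15.3
position: [652.2, 167.2, 96.3]
ee_rot: [0.762, 0.647, -0.002, -0.001]
ft_force: [0.0, -0.5, 0.6]
opening: 0.2
grasp_force: 0.0
```

```bash
python3 -c "
from h import *;cpos();go([0,0,0],-9.4)"
```

```text
t 15.3 carton x,y,z 18.8 160.4 96.3 F [ 0.  -0.5  0.6]
t 15.3 pos [652.2 167.2  96.3] yang -9.36 tilt [-0.004 -0.001 -1.   ] F [ 0.  -0.5  0.6] open 0.2
d tool [-270.8 -616.    99. ] rz 0.001
```

To row units: -14 mm is -0.28, -10 mm is -0.2.

>>> drive_effector(ticks=[{"xyz": [-0.28, 0, -0.06]}, {"xyz": [-0.28, 0, 0]}, {"xyz": [-0.28, 0, 0]}, {"xyz": [-0.2, 0, 0.02]}, {"xyz": [-0.2, 0, 0.06]}, {"xyz": [-0.16, 0, 0.1]}, {"xyz": [-0.12, 0, 0.1]}, {"xyz": [-0.1, 0, 0.14]}, {"xyz": [-0.06, 0, 0.12]}, {}])

```text
time: 16.3
position: [639.2, 84.3, 73.3]
ee_rot: [0.762, 0.647, -0.001, -0.0]
ft_force: [0.6, -0.4, -0.9]
opening: 0.5
grasp_force: 0.0
```

>>> drive_effector(ticks=[{"xyz": [-0.04, 0, 0.1]}, {"xyz": [-0.02, 0, 0.04]}, {}, {}])

```text
time: 16.7
position: [639.5, 81.9, 67.6]
ee_rot: [0.762, 0.647, -0.0, 0.0]
ft_force: [-0.1, 0.5, 0.4]
opening: 0.5
grasp_force: 0.0
```

```bash
python3 -c "
from h import *;cpos()"
```

```text
t 16.7 carton x,y,z 20.2 74.2 67.6 F [-0.1  0.5  0.4]
```

To row units: 2 mm is 0.04, 1 mm is 0.02.

>>> drive_effector(ticks=[{"xyz": [0, 0, 0.04]}, {"xyz": [0, 0, 0.02]}, {}])

```text
time: 17.0
position: [639.8, 81.9, 65.3]
ee_rot: [0.762, 0.647, 0.0, 0.0]
ft_force: [-2.6, 0.4, 7.5]
opening: 0.3
grasp_force: 3.5
```

```bash
python3 -c "
from h import *;cpos()"
```

```text
t 17.0 carton x,y,z 20.5 74.2 65.3 F [-2.6  0.4  7.5]
```

>>> drive_effector(ticks=[{"xyz": [0, 0, -0.8]}, {"xyz": [0, 0, -0.8]}, {"xyz": [0, 0, -0.8]}, {"xyz": [0, 0, -0.8]}, {"xyz": [0, 0, -0.8]}, {"xyz": [-0.8, 0, 0], "rot": [0, 0, -0.035]}, {"rot": [0, 0, -0.035]}, {"rot": [0, 0, -0.035]}, {"rot": [0, 0, -0.035]}, {"rot": [0, 0, -0.035]}])

```text
time: 18.0
position: [632.9, 42.4, 264.6]
ee_rot: [0.492, 0.871, 0.0, -0.0]
ft_force: [-1.1, 0.3, -0.3]
opening: 0.6
grasp_force: 0.0
```

>>> drive_effector(ticks=[{"rot": [0, 0, -0.035]}, {"rot": [0, 0, -0.035]}, {"rot": [0, 0, -0.035]}, {"rot": [0, 0, -0.035]}, {"rot": [0, 0, -0.035]}, {"rot": [0, 0, -0.035]}, {"rot": [0, 0, -0.0075]}, {}, {}])

```text
time: 18.9
position: [633.0, 42.4, 264.5]
ee_rot: [0.083, 0.997, -0.0, -0.0]
ft_force: [-0.2, 0.5, -0.7]
opening: 0.7
grasp_force: 0.0
```

```bash
python3 - <<'E'
from h import *
from bench import robot
cpos();c,s=np.cos(-.164),np.sin(-.164); go([607.4-165*c,12-165*s,150],80.6)
E
```

```text
t 18.9 carton x,y,z 20.3 34.2 264.5 F [-0.2  0.5 -0.7]
t 18.9 pos [633.   42.4 264.5] yang 80.43 tilt [-0. -0. -1.] F [-0.2  0.5 -0.7] open 0.7
d tool [185.1 -34.7 114.5] rz -0.003
```

To row units: 38 mm is 0.76, 35 mm is 0.7.

>>> drive_effector(ticks=[{"xyz": [0.76, -0.14, 0]}, {"xyz": [0.76, -0.14, 0]}, {"xyz": [0.76, -0.14, 0]}, {"xyz": [0.76, -0.14, 0]}, {"xyz": [0.76, -0.14, 0]}, {"xyz": [0, 0, 0.7]}, {"xyz": [0, 0, 0.7]}, {"xyz": [0, 0, 0.7]}, {}])

```text
time: 19.8
position: [437.0, 38.3, 156.2]
ee_rot: [0.083, 0.997, -0.001, -0.003]
ft_force: [-0.2, -0.7, 0.6]
opening: 0.4
grasp_force: 0.0
```

```bash
python3 - <<'E'
from h import *
from bench import robot
cpos()
a=robot.camera("top")["image"][140:320,220:460].repeat(3,0).repeat(3,1);b=robot.camera("side")["image"][140:320,220:440].repeat(3,0).repeat(3,1)
cv2.imwrite("pics/t2.png",cv2.resize(a,(400,300)));cv2.imwrite("pics/two.png",np.hstack([cv2.resize(a,(400,300)),cv2.resize(b,(400,327))[:300]]))
E
```

```text
t 19.8 carton x,y,z -172.4 -1.9 156.2 F [-0.2 -0.7  0.6]
```

View pics/two.png

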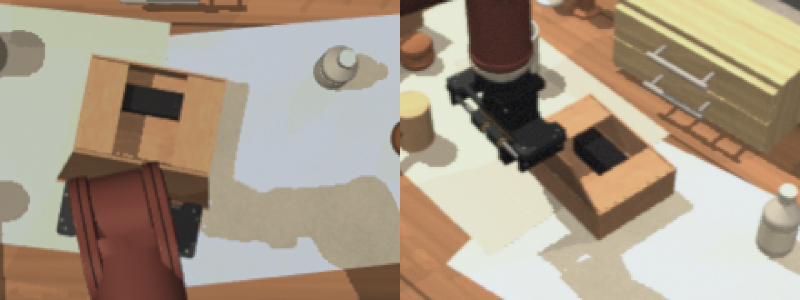

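Both end flaps lie flat with the stone under them, and the lid is still up. Now I fold the lid.

To row units: -26 mm is -0.52, -20 mm is -0.4.

>>> drive_effector(ticks=[{"xyz": [-0.52, 0, -0.08]}, {"xyz": [-0.52, 0, 0]}, {"xyz": [-0.52, 0, 0]}, {"xyz": [-0.4, 0, 0]}, {"xyz": [-0.36, 0, 0.04]}, {"xyz": [-0.34, 0, 0.1]}, {"xyz": [-0.3, 0, 0.18]}, {"xyz": [-0.26, 0, 0.24]}, {"xyz": [-0.24, 0, 0.28]}, {"xyz": [-0.18, 0, 0.28]}])

```text
time: 20.9
position: [621.6, 9.8, 109.4]
ee_rot: [0.082, 0.997, 0.0, 0.001]
ft_force: [-0.8, 0.4, 0.2]
opening: 0.5
grasp_force: 0.2
```

>>> drive_effector(ticks=[{"xyz": [-0.12, 0, 0.24]}, {"xyz": [-0.08, 0, 0.2]}, {"xyz": [-0.04, 0, 0.1]}, {}, {}])

```text
time: 21.4
position: [631.3, 7.3, 81.1]
ee_rot: [0.082, 0.997, 0.0, 0.0]
ft_force: [0.2, 0.0, -0.2]
opening: 0.4
grasp_force: 0.0
```

```bash
python3 -c "
from h import *;cpos()"
```

```text
t 21.4 carton x,y,z 24.4 -0.8 81.1 F [ 0.2  0.  -0.2]
```

To row units: 4 mm is 0.08, 3 mm is 0.06.

>>> drive_effector(ticks=[{"xyz": [0, 0, 0.08]}, {"xyz": [0, 0, 0.08]}, {"xyz": [0, 0, 0.06]}, {"xyz": [0, 0, 0.02]}, {}, {}])

```text
time: 22.0
position: [631.3, 7.4, 69.8]
ee_rot: [0.082, 0.997, 0.0, 0.0]
ft_force: [-5.3, 0.1, 12.2]
opening: 0.3
grasp_force: 6.3
```

```bash
python3 -c "
from h import *;cpos()"
```

```text
t 22.0 carton x,y,z 24.3 -0.7 69.8 F [-5.3  0.1 12.2]
```

To row units: -40 mm is -0.8, 30 mm is 0.6.

>>> drive_effector(ticks=[{"xyz": [0, 0, -0.4]}, {"xyz": [0, 0, -0.8]}, {"xyz": [0, 0, -0.8]}, {"xyz": [0, 0, -0.8]}, {"xyz": [0, 0, -0.8]}, {"xyz": [0.6, 0.5, 0]}, {"xyz": [0.6, 0.6, 0]}, {"xyz": [0.6, 0.6, 0]}, {"xyz": [0.6, 0.6, 0]}, {}])

```text
time: 23.0
position: [528.4, 146.3, 248.3]
ee_rot: [0.078, 0.997, 0.001, -0.001]
ft_force: [0.1, -0.5, -0.1]
opening: 0.6
grasp_force: 0.0
```

```bash
python3 - <<'E'
from h import *
from bench import robot
a=robot.camera("top")["image"];b=robot.camera("side")["image"]
cv2.imwrite("pics/end.png",np.hstack([cv2.resize(a[130:340,120:520],(400,210)),b[130:340,160:500]]))
E
```

```text
(no output)
```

View pics/end.png

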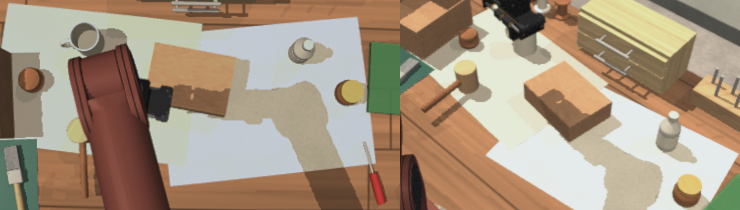

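The carton is closed flat, with its top at about (190,78) in the top view and (567,97) in the side view. The bystanders are where they were, and the arm is clear. I'm handing the job in.

```bash
python3 -c "
from bench import robot
print(robot.job_done())"
```

```text
the job is handed in; nothing more can be done
None
```

The stone lies flat in the carton, both end flaps and then the lid are folded flat, nothing else on the bench appears moved, and the job was handed in at about 23 s (no verdict came back).

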